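Park the vial rack behind the self-closing gate

ROBOT

A 7-joint arm with a two-finger parallel gripper is mounted at the origin on a cart in front of the work surface, level with it; the furniture and walls round the work are solid. World frame = base frame: x ahead of the robot, y to its left, z up, the work surface at z = 0. Lengths are in m, angles in rad, forces in N, time in s.
With the tool pointing down it reaches from about 0.425 to 0.95 m from the base axis. Payload 4.7 kg.
Tool frame: the origin (TCP) lies between the finger pads; the fingertips stand 25 mm ahead of it and the grasp point (between the pads) lies 6 mm ahead of it; z points along the fingers, y is the line along which they close (so a half turn about z gives the same grasp; the last joint's range is limited). The gripper opens to 85 mm and grips with 20 to 120 N. Pads are 22 mm wide; open, the fingers measure 114 mm over their backs; the gripper's body (76 mm by 85 mm) begins 54 mm behind the grasp point. The pads swing forward as they close: fully open they stand 13 mm farther back than shut.
Start: joints at [1.109, 0.469, -0.049, 1.532, 0.024, 1.141, -0.082], TCP at [0.283, -0.613, 0.256] pointing down, gripper open.
Joint ranges: [-2.59, 2.59], [-0.33, 1.99], [-1.39, 1.29], [0.1, 2.45], [-1.04, 4.18], [0.21, 1.99], [-2.66, 2.66]. Speed limits (rad/s): [2.57, 2.57, 3.14, 3.14, 3.14, 3.14, 3.14].

INTERFACE

Orientations are given as a 3x3 rotation matrix whose columns are the frame's x, y, z axes.
In Python, from rig import * gives the robot as it stands. Calls block until the motion is done:
- movep(position, orientation): joint-space move of the TCP to a pose.
- move_l(position, attitude=None, feed=0.15, until_force=None): straight line of the TCP; attitude=None keeps the orientation; feed is the mean speed in m/s. With until_force (N) it stops when the force on the tool has changed by that much, and returns True; else False.
- move_joints(angles): joint-space move.
- command_gripper(opening, newtons=None): finger opening in m; newtons is the grip in N (None keeps the last); returns when the fingers have stopped.
- sleep(seconds).
- inverse_kinematics(position, orientation): joint angles nearest the present ones, or None.
- sense(): the state.
- camera(name): name is "scene" or "side" or "wrist"; returns (picture, depth): 400x640x3 uint8, red, green, blue; 400x640 float32, m along the optical axis (not along the pixel's ray), 0 where there is no reading.
- camera_params(name): a dict with "K" (3x3 intrinsics, pixels), "position" and "rotation" of the camera in the world; the wrist camera has in their place "tool_from_camera" (4x4, takes a point from camera to tool coordinates, whose origin is the TCP and whose axes are the flange's). Camera axes: x right, y down, z forward; pixel columns grow to the right and rows downward; lengths in m; the calibration is good to about 2 mm. A picture is of the moment at which its call begins: read the wrist's pose just before it. camera_params takes no time and is no camera call.
A pose or a line that the arm cannot do raises Unreachable and nothing moves.
- finish_job(): hands the job in; it is judged then, once.
The state is a dict: "time_s": time; "joint_pos": joint angles; "qd": joint speeds; "joint_efforts": joint torques, N m; "position": TCP position; "tcp_rot": TCP orientation; "wrist_force": force on the tool from outside, world axes, zero at the start; "ft_torque": the same for the moment, N m; "finger_gap": finger opening in m; "gripper_force": force on a finger pad.
Only numpy, scipy, OpenCV 4.12 (cv2) and the standard library are available. Lean on these libraries where they do the work, as an engineer would, in place of code of your own. Each camera call takes 0.05 s, during which the arm holds its last target. There are 200 camera calls.

TASK

Make the medicine trolley ready to be wheeled: with one fingertip pull the bay's self-closing gate open towards the robot and keep it held open, clear of the rack, while another fingertip of the same hand pushes the vial rack along its channel past the gate until it is fully home against the back stop; then let the gate spring shut behind it. Touch and push only: do not lift the rack or its vials, keep the vials standing in their pockets, and leave the other things on the trolley alone.

Things in the scene. Friction and masses are not known exactly. Their poses are not given: they have to be found in the camera images.
- bay: steel parking bay fixed to the trolley top, with a straight open-topped channel 234 mm long (x = -166 to +68 mm) and 100 mm wide. Origin: on the trolley top, mid-width, on the line of the shut gate; x points along the channel into the bay, y left, z up. Floor 3 mm high; 8 mm high guide lips along both edges, inner faces y = +-45, outer +-48 mm
- bay_stop (a point): middle of the upper edge of the back stop's inner face, at bay x = +65 mm, 36 mm above the trolley top. From bay x = +36 mm to the stop the guide lips rise to side walls 36 mm high
- gate (a joint): gate angle in rad: 0 shut (leaf across the left part of the channel, from the hinge at bay y = +72 to +20 mm); grows as its free edge swings out towards the robot (-x of the bay); 1.57 = leaf along -x; stop at 2.1. It cannot swing inward. A spring shuts it, about 0.02 Nm at 0 and 0.06 Nm at 1.57
- gate_hinge (a point): point on the gate's hinge axis, at bay x = 0, y = +72 mm, 34 mm above the trolley top. The hinge pin and barrel are 13 mm thick, the pin's head 61 mm above the trolley top; it stands on a flat ear beside the channel
- gate_edge (a point): middle of the gate's free edge, 34 mm above the trolley top, 52 mm from the hinge axis; moves with the gate. The leaf is a plate 3 mm thick with a 6 mm bead at this edge; it stands from 14 to 54 mm above the trolley top
- vial_rack: loose white plastic rack, 58 mm long (its x, along the channel), 85.5 mm wide (its y), 34 mm high, with 2 x 3 square pockets; about 0.2 kg with vials. Origin: centre of its underside. It stands on the channel floor between the lips (2 mm play each side), on the robot's side of the gate and clear of its swing; seated home its origin is at x = +36 mm of the bay
- vial_a: glass vial, 23 mm thick, 47 mm high, standing loose in the rack's far left pocket, its top 50 mm above the rack's underside. Origin: centre of its underside
- vial_b: the same kind of vial, in the far middle pocket
- vial_c: the same kind of vial, in the near middle pocket
- vial_d: the same kind of vial, in the near right pocket
- syringe: bystander: syringe lying to the right of the channel, 147 x 26 x 19 mm. Origin: centre of its underside
- tape_roll: bystander: flat tape roll right of the bay, 62 mm wide, 12 mm high. Origin: centre of its underside
- specimen_cup: bystander: white specimen cup with lid, 62 mm wide, 64 mm high, left of the bay's far end. Origin: centre of its underside
- ampoule_box: bystander: small flat carton 52 x 78 x 22 mm behind on the right. Origin: centre of its underside

How it is judged:
By the outcome, as a careful person would: the job done as asked, in the order asked, and still so for the second after the job is handed in, with the robot touching nothing.
It also fails if it takes over 64 s, if anything falls off the work surface, if the arm or the gripper's body presses on something with over 40 N, if the wrist force passes 120 N, or if a joint passes its speed limit or range.

## Working session

There is one attempt and no reset: what is moved stays moved. The work goes in short steps, each a Python script; the robot and the scene stay as the last script left them, time stands still between calls to the robot, and variables do not carry over. Pictures are saved under pics/ and viewed, at most 10 in all, crops included, and the job is handed in when it is done.

```bash
ls; mkdir -p pics; python3 - <<'E'
from rig import *
import cv2,numpy as np
for n in ["scene","side"]:
    p,d=camera(n); cv2.imwrite(f"pics/{n}0.png",p[:,:,::-1]); np.savez(f"{n}0.npz",p=p,d=d)
    c=camera_params(n); print(n,c)
print(camera_params("wrist")); print(sense())
E
```

```text
pics
scene {'K': array([[457.45575394,   0.        , 319.22780721],
       [  0.        , 457.45575394, 195.28372668],
       [  0.        ,   0.        ,   1.        ]]), 'position': array([0.08286035, 0.57093218, 0.86700343]), 'rotation': array([[-0.74923168, -0.47878727,  0.45761845],
       [-0.66198111,  0.51965182, -0.54013238],
       [ 0.02080625, -0.70761906, -0.70628773]])}
side {'K': array([[410.73757704,   0.        , 321.70143275],
       [  0.        , 410.73757704, 202.18518152],
       [  0.        ,   0.        ,   1.        ]]), 'position': array([ 0.39393066, -0.66984133,  0.62028181]), 'rotation': array([[ 0.93974484, -0.23536536,  0.2479572 ],
       [-0.34145532, -0.61017537,  0.71490858],
       [-0.01696734, -0.75649796, -0.65377592]])}
{'K': array([[355.14922828,   0.        , 325.80520198],
       [  0.        , 355.14922828, 196.97171014],
       [  0.        ,   0.        ,   1.        ]]), 'tool_from_camera': array([[ 6.89105919e-04, -9.45624355e-01, -3.25260058e-01,
         8.55861211e-02],
       [ 9.99999762e-01,  6.45333289e-04,  2.42461002e-04,
    
[... 328 characters left out ...]
, 'qd': array([-0.00024325, -0.00233575, -0.00050919, -0.0022044 , -0.0010301 ,
        0.0003143 , -0.00065082]), 'joint_efforts': array([ 7.03060559e-04, -5.11515284e+01, -4.68364614e-02, -2.38392305e+01,
        1.08147811e-02,  4.37219191e-03,  2.61933600e-06]), 'position': array([ 0.28291258, -0.61232782,  0.25537801]), 'tcp_rot': array([[ 9.07789201e-01,  4.19425998e-01, -7.73672083e-04],
       [ 4.19426708e-01, -9.07787872e-01,  1.55439653e-03],
       [-5.03758161e-05, -1.73556312e-03, -9.99998493e-01]]), 'wrist_force': array([ 0.55856648, -0.04947222, -0.4727557 ]), 'ft_torque': array([-0.05643845, -0.03776727,  0.01498331]), 'gripper_force': 0.0, 'finger_gap': 0.08543620512082788}
```

View pics/scene0.png

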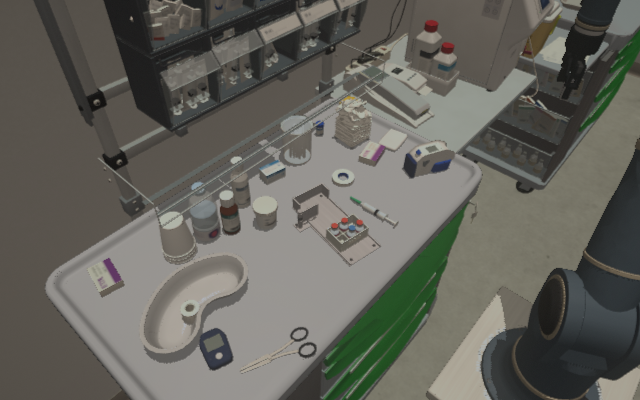

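View pics/side0.png

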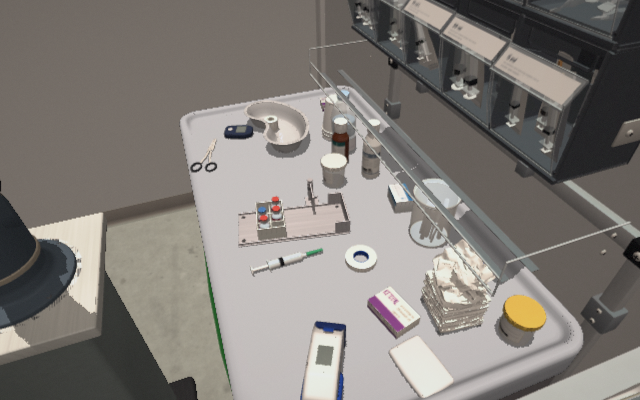

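The scene view shows the bay from about (300,205) to (380,262), with the rack at (347,232) and the gate post at (300,215). In the side view the channel runs from (240,230) to (348,220), with the gate at (311,195). I'll make a rough localisation and then take a closer wrist view.

```bash
cat > h.py <<'E'
from rig import *
import cv2,numpy as np
def cloud(n,p=None,d=None):
    "world xyz per pixel (400,640,3)"
    c=camera_params(n)
    if n=="wrist":
        s=sense(); T=c["tool_from_camera"]; R=s["tcp_rot"]@T[:3,:3]; t=s["position"]+s["tcp_rot"]@T[:3,3]
    else: R,t=c["rotation"],c["position"]
    if d is None: p,d=camera(n)
    v,u=np.mgrid[:400,:640]; K=c["K"]
    X=np.stack([(u-K[0,2])/K[0,0]*d,(v-K[1,2])/K[1,1]*d,d],-1)@R.T+t
    X[d==0]=np.nan
    return p,d,X,R,t,K
E
python3 - <<'E'
from h import *
np.set_printoptions(precision=4,suppress=True)
for n,px in [("scene",[(351,262),(380,243),(295,222),(347,232),(313,197),(299,210),(265,205),(378,215)]),("side",[(240,242),(238,208),(348,232),(311,185),(270,205)])]:
    f=np.load(n+"0.npz"); p,d,X,*_=cloud(n,f["p"],f["d"])
    for q in px: print(n,q,X[q[1],q[0]])
# guess hover
for z in (0.3,0.35):
  for a in (0,):
    print(inverse_kinematics([0.5,-0.0,z],np.diag([1,-1,-1.])))
E
```

```text
scene (351, 262) [0.4426 0.0241 0.0012]
scene (380, 243) [ 0.4262 -0.0685  0.0008]
scene (295, 222) [ 0.629   0.0185 -0.0043]
scene (347, 232) [ 0.4904 -0.0165  0.0361]
scene (313, 197) [ 0.649  -0.0719  0.0054]
scene (299, 210) [0.6072 0.0259 0.0619]
scene (265, 205) [0.6767 0.0719 0.0655]
scene (378, 215) [ 0.4793 -0.1305  0.0128]
side (240, 242) [ 0.4265 -0.0531  0.0035]
side (238, 208) [0.4438 0.0579 0.0002]
side (348, 232) [ 0.6467 -0.1063  0.0038]
side (311, 185) [0.6076 0.0162 0.0511]
side (270, 205) [0.5097 0.0114 0.0266]
[ 0.3616  0.1794 -0.5064  1.8597  0.096   1.1264 -1.7502]
[ 0.3859  0.1422 -0.524   1.785   0.0752  1.2341 -1.7294]
```

```bash
python3 - <<'E'
from h import *
np.set_printoptions(precision=2,suppress=True)
def Rz(psi): # tool y axis along world angle psi, z down
    y=np.array([np.cos(psi),np.sin(psi),0]); z=np.array([0,0,-1.]); return np.stack([np.cross(y,z),y,z],1)
for pos in ([0.55,0.0,0.06],[0.6,0.0,0.06]):
  for deg in range(-180,181,30):
    q=inverse_kinematics(pos,Rz(np.radians(deg))); print(pos,deg,q)
# wrist view: camera offset along tool x
R=Rz(np.radians(80))
movep([0.54,-0.04,0.2],R)
p,d,X,Rc,t,K=cloud("wrist"); cv2.imwrite("pics/w1.png",p[:,:,::-1]); np.savez("w1.npz",p=p,d=d,X=X,R=Rc,t=t,K=K)
print(sense()["joint_pos"],sense()["time_s"])
E
```

```text
[0.55, 0.0, 0.06] -180 [-0.83  0.83  1.1   2.04 -0.97  0.93 -2.32]
[0.55, 0.0, 0.06] -150 [-0.73  0.71  0.91  2.03 -0.8   0.8  -1.95]
[0.55, 0.0, 0.06] -120 [ 0.04  0.52 -0.15  1.99  0.13  0.64 -2.29]
[0.55, 0.0, 0.06] -90 [ 0.11  0.53 -0.24  1.99  0.2   0.65 -1.83]
[0.55, 0.0, 0.06] -60 [ 0.18  0.54 -0.33  1.98  0.28  0.66 -1.37]
[0.55, 0.0, 0.06] -30 [ 0.25  0.56 -0.43  1.98  0.36  0.68 -0.92]
[0.55, 0.0, 0.06] 0 [ 0.33  0.58 -0.53  1.97  0.44  0.7  -0.48]
[0.55, 0.0, 0.06] 30 [ 0.39  0.6  -0.61  1.97  0.51  0.73 -0.01]
[0.55, 0.0, 0.06] 60 [ 0.44  0.62 -0.69  1.97  0.57  0.75  0.46]
[0.55, 0.0, 0.06] 90 [ 0.44  0.62 -0.68  1.97  0.57  0.75  0.99]
[0.55, 0.0, 0.06] 120 [ 0.74  0.89 -1.18  1.95  0.98  1.04  1.18]
[0.55, 0.0, 0.06] 150 [ 0.74  0.89 -1.18  1.95  0.98  1.04  1.71]
[0.55, 0.0, 0.06] 180 [-0.83  0.83  1.1   2.04 -0.97  0.93 -2.32]
[0.6, 0.0, 0.06] -180 [-0.79  0.9   1.1   1.92 -0.98  1.   -2.36]
[0.6, 0.0, 0.06] -150 [-0.69  0.78  0.91  1.91 -0.81  0.87 -1.97]
[0.6, 0.0, 0.06] -120 [ 0.02  0.58 -0.12  1.87  0.1   0.69 -2.26]
[0.6, 0.0, 0.06] -90 [ 0.09  0.59 -0.22  1.87  0.19  0.7  -1.81]
[0.6, 0.0, 0.06] -60 [ 0.16  0.6  -0.32  1.86  0.27  0.72 -1.35]
[0.6, 0.0, 0.06] -30 [ 0.25  0.62 -0.43  1.86  0.37  0.74 -0.91]
[0.6, 0.0, 0.06] 0 [ 0.34  0.65 -0.56  1.85  0.48  0.78 -0.48]
[0.6, 0.0, 0.06] 30 [ 0.39  0.67 -0.64  1.85  0.55  0.8  -0.01]
[0.6, 0.0, 0.06] 60 [ 0.45  0.7  -0.73  1.85  0.62  0.83  0.45]
[0.6, 0.0, 0.06] 90 [ 0.44  0.7  -0.71  1.85  0.61  0.83  0.99]
[0.6, 0.0, 0.06] 120 [ 0.7   0.95 -1.19  1.83  1.    1.11  1.22]
[0.6, 0.0, 0.06] 150 [ 0.7   0.95 -1.19  1.83  1.    1.11  1.75]
[0.6, 0.0, 0.06] 180 [-0.79  0.9   1.1   1.92 -0.98  1.   -2.36]
[ 0.59  0.41 -0.76  1.88  0.34  0.98  1.08] 2.4
```

View pics/w1.png

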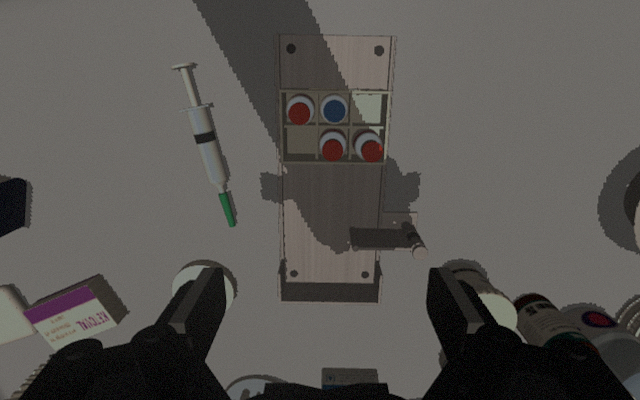

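The wrist view shows the whole bay: near edge at (278–395, 36), rack at (280–388, 90–163), gate leaf from (350,238) to the hinge at (418,250), and back stop at (330,290). Next I fit the poses from the depth cloud.

```bash
python3 - <<'E'
from h import *
np.set_printoptions(precision=4,suppress=True)
f=np.load("w1.npz"); X=f["X"]; 
def sel(u0,u1,v0,v1,z0,z1):
    P=X[v0:v1,u0:u1].reshape(-1,3); m=(P[:,2]>z0)&(P[:,2]<z1); return P[m]
print("table z",np.nanmedian(X[60:200,420:560,2]),"floor",np.nanmedian(X[45:80,300:370,2]),np.nanmedian(X[180:220,300:340,2]))
st=sel(270,390,255,305,.028,.045); print("stop/wall top",len(st),st.min(0),st.max(0),np.median(st,0))
pin=sel(395,435,230,265,.05,.075); print("pin",len(pin),np.median(pin,0),pin.min(0),pin.max(0))
leaf=sel(340,410,220,255,.04,.058); print("leaf",len(leaf),np.median(leaf,0),leaf.min(0),leaf.max(0))
rk=sel(270,400,85,168,.030,.0415); r=cv2.minAreaRect((rk[:,:2]*1000).astype(np.float32)); print("rack",len(rk),np.median(rk[:,2]),r)
for nm,b in (("L",(375,402)),("R",(272,290))):
    l=sel(*b,40,80,.0055,.012); l2=sel(*b,170,210,.0055,.012); L=np.vstack([l,l2])
    if len(L)>5:
        vx,vy,x0,y0=cv2.fitLine((L[:,:2]).astype(np.float32),cv2.DIST_HUBER,0,1e-4,1e-4).ravel(); print(nm,len(l),len(l2),np.degrees(np.arctan2(vy,vx)),x0,y0)
# orthomap height
H=np.full((300,360),np.nan); m=np.isfinite(X[...,2]); P=X[m]
i=((P[:,0]-.40)*1000).astype(int); j=((.15-P[:,1])*1000).astype(int)
C=np.zeros((300,360,3),np.uint8)
o=np.argsort(P[:,2]); k=(i>=0)&(i<300)&(j>=0)&(j<360); 
oo=o[k[o]]; C[i[oo],j[oo]]=f["p"][m][oo][:,::-1]; H[i[oo],j[oo]]=P[oo,2]
hm=cv2.applyColorMap(np.nan_to_num(np.clip(H*4000,0,255)).astype(np.uint8),cv2.COLORMAP_JET)
cv2.imwrite("pics/o1.png",cv2.resize(hm[:,:],None,fx=2,fy=2,interpolation=cv2.INTER_NEAREST))
E
```

```text
table z -0.00035919074852322486 floor 0.0025978923284249444 0.002600331691783586
stop/wall top 950 [ 0.6177 -0.1048  0.028 ] [ 0.6679 -0.0052  0.0372] [ 0.6542 -0.0574  0.0344]
pin 333 [0.6034 0.0238 0.0596] [0.5993 0.0071 0.05  ] [0.612  0.0318 0.0622]
leaf 603 [ 0.5991 -0.0046  0.0497] [ 0.5929 -0.0281  0.04  ] [0.605  0.0218 0.0552]
rack 2601 0.03616825820108405 ((498.648193359375, -26.408954620361328), (85.52073669433594, 58.228965759277344), 79.22543334960938)
L 151 139 -11.1502495 0.50860065 0.018685767
R 150 132 -11.181126 0.4918045 -0.07236665
```

View pics/o1.png

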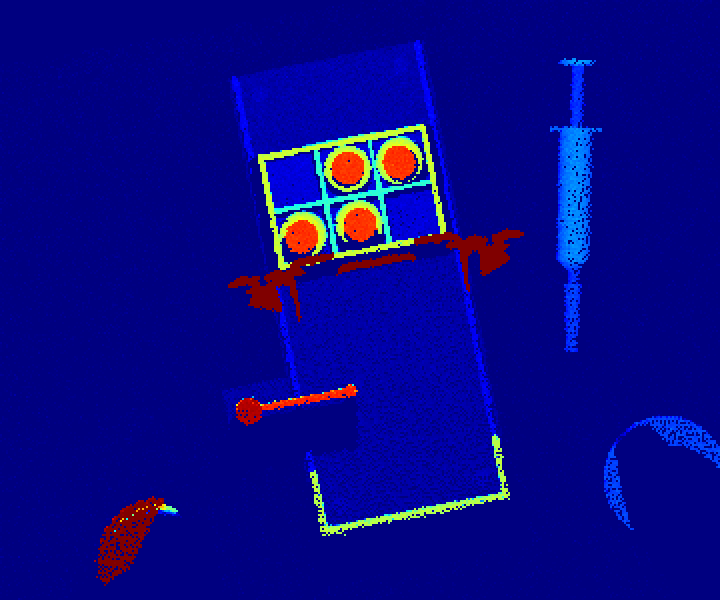

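```bash
python3 - <<'E'
from h import *
f=np.load("w1.npz"); S=np.load("scene0.npz"); D=np.load("side0.npz")
P=np.vstack([f["X"].reshape(-1,3),cloud("scene",S["p"],S["d"])[2].reshape(-1,3),cloud("side",D["p"],D["d"])[2].reshape(-1,3)])
P=P[np.isfinite(P).all(1)]
w=f["X"].reshape(-1,3)
c=.0
G=np.full((20,20),0.)
# drop wrist-view points on the gripper itself
W=np.vstack([cloud("scene",S["p"],S["d"])[2].reshape(-1,3),cloud("side",D["p"],D["d"])[2].reshape(-1,3)])
W=W[np.isfinite(W).all(1)]
i=((W[:,0]-.45)/.02).astype(int); j=((.28-W[:,1])/.02).astype(int); k=(W[:,0]>.45)&(i<20)&(W[:,1]<.28)&(j<20)
np.maximum.at(G,(i[k],j[k]),W[k,2])
print("cols y from .28 step -.02; rows x from .45; mm")
for a in range(20): print(f"{.45+.02*a:.2f}",' '.join(f"{int(v*1000):4d}" for v in G[a]))
E
```

```text
cols y from .28 step -.02; rows x from .45; mm
0.45    3    3    3    2    3    3    3    2    3    3    3    3    9    8   29   37   39   39    4    3
0.47    2    4    3    3    3    3    3    4    4    3    3    2   39   40   54   55   55   52    2    3
0.49    3    3    3    3    4    4    3    4    2    3    2    5    9   39   41   54   38   40    3    4
0.51    4    3    3    3    5    4    4    2    2    2    2    3    2   54   55   55   53   38    9    4
0.53    5    3    3    4    3    3    3    3    4    4    3    3    3   38   38    5    5    6   10    3
0.55   46   47   45    4    2    3    4    3    5    3    2    2    2   10    6    5    6    6    9    3
0.57   37   44   45   46    2    3    3    3    3    3    2    3    4   10   10    6    6    5   10    4
0.59    4    5   43   47    3    2    2    3    3    3    3    3   62   62   56   55    6    5    9    4
0.61    5    5   41   47    3    3    3    3    3    2    2    2   62   62   10    6    6    5   37   37
0.63    5   17   45   46    3    4    3    3    5    4   65    2    3    1   38    6    6   31   38   37
0.6
[... 346 characters left out ...]
  205  205  205  204  205  203  205  205  205  204  205  205  204  205
0.73  175  175  176  175  413  411  175  174  411  175  174  176  175  175  175  175  175  176  175  175
0.75  114  115  125  571  567  435  436  435  434  537  520  428  430  428  428  427  429  430  428  429
0.77  175  176  175  568  519  519  483  483  521  536  525  525  483  510  484  501  487  486  483  477
0.79  175  175  175  564  515  531  541  538  529  530  518  519  513  509  504  495  488  487  378  359
0.81    0    3    3  558    1  540  540  537  530  524    3  430  430  503  410  484  425  322  323    0
0.83    3    3    2  553    1  533    0    2    3  519    4    2  424  423  426  431  422    1    3    1
```

```bash
cat >> h.py <<'E'
YAW=np.radians(-11.17); EX=np.array([np.cos(YAW),np.sin(YAW)]); EY=np.array([-EX[1],EX[0]]); O=.587*EX+.0706*EY
def w2b(P): P=np.asarray(P)[...,:2]-O; return np.stack([P@EX,P@EY],-1)*1000
def pose(A,ang,z,gap=None):
    "TCP pose with finger A (+tool y) centred at bay A (mm), A->B at bay angle ang (deg), TCP height z (m)"
    d=((sense()["finger_gap"] if gap is None else gap)*1000+14.5)/2; a=np.radians(ang)
    T=np.array(A,float)+d*np.array([np.cos(a),np.sin(a)])
    p=O+EX*T[0]/1000+EY*T[1]/1000; w=a+YAW
    y=-np.array([np.cos(w),np.sin(w),0]); zz=np.array([0,0,-1.])
    return np.array([p[0],p[1],z]),np.stack([np.cross(y,zz),y,zz],1)
def go(A,ang,z,feed=.08,f=None,gap=None):
    p,R=pose(A,ang,z,gap); r=move_l(p,R,feed=feed,until_force=f); s=sense()
    print(A,ang,"hit" if r else "", "F",s["wrist_force"].round(1),"t",round(s["time_s"],1)); return r
E
python3 - <<'E'
from h import *
f=np.load("w1.npz"); X=f["X"]; s=sense()
q=(X-s["position"])@s["tcp_rot"]
m=(np.abs(q[...,1])<.075)&(np.abs(q[...,0])<.03)&(q[...,2]<.1)&(q[...,2]>-.1)
for sg in (1,-1):
    k=q[m&(q[...,1]*sg>0)]; print(len(k),np.percentile(k[:,2],[50,95,99,100]),k[:,1].min(),k[:,1].max(),k[:,0].min(),k[:,0].max())
    t=k[k[:,2]>np.percentile(k[:,2],99.5)-.012]; print(t.min(0),t.max(0))
st=(lambda P:P[(P[:,2]>.028)&(P[:,2]<.04)])(X[255:305,270:390].reshape(-1,3)); b=w2b(st); print("stop x",np.percentile(b[np.abs(b[:,1])<35][:,0],[2,50,98]))
pn=(lambda P:P[(P[:,2]>.058)])(X[230:265,395:435].reshape(-1,3)); print("pin",w2b(pn).min(0),w2b(pn).max(0))
p,R=pose((22,33),150,.15); print(p,inverse_kinematics(p,R)); p,R=pose((-27,60),288,.03,.055); print(p,inverse_kinematics(p,R))
E
```

```text
15262 [-0.0411422  -0.00051664  0.00773673  0.01300174] 1.9011329459850024e-05 0.07498123000378816 -0.012726676089465937 0.01785178521724502
[-0.01194405  0.04359032 -0.00257561] [0.01111501 0.05767236 0.01300174]
15192 [-0.0410254  -0.0003659   0.00789891  0.01273909] -0.07351431445866263 -8.669044306673452e-06 -0.01295365048491601 0.017733014413770034
[-0.01213765 -0.05515607 -0.00242192] [ 0.01122332 -0.04075542  0.01273909]
stop x [66.69824634 67.8067055  70.35895569]
pin [-3.8339198  65.68384187] [ 8.40254282 78.02522033]
[0.57999126 0.01649218 0.15      ] [ 0.09583126  0.44382072 -0.25646405  1.85845764  0.14456719  0.85726705
 -0.95026677]
[ 0.57882429 -0.01486098  0.03      ] [ 0.43831876  0.70430596 -0.66284023  1.90943636  0.62761661  0.74576658
  1.10202305]
```

```bash
sed -i 's/O=.587\*EX/O=.5885*EX/' h.py; python3 - <<'E'
from h import *
p,R=pose((22,33),150,.12); movep(p,R)
if not go((22,33),150,.028,.1,f=6):
    for th in (10,30,50,70,88):
        t=np.radians(th); r=36+6*th/88
        A=np.array([0,72])+r*np.array([-np.sin(t),-np.cos(t)])+14*np.array([np.cos(t),-np.sin(t)])
        go(A.round(1),150,.028,.07)
p,d=camera("scene"); cv2.imwrite("pics/s2.png",cv2.resize(p[150:300,240:440,::-1],None,fx=4,fy=4)); np.savez("s2.npz",p=p,d=d)
E
```

```text
(22, 33) 150  F [-0.1 -0.3  0.5] t 5.2
[ 7.4 33.4] 150  F [-0.1 -0.4 -0.8] t 5.6
[-6.9 32.1] 150  F [ 0.6 -0.8  0.5] t 6.0
[-21.2  35.9] 150  F [ 0.8 -1.8 -0. ] t 6.3
[-33.5  44.9] 150  F [-0.8 -1.5  1. ] t 6.7
[-41.5  56.5] 150  F [-1.5 -1.7  1.1] t 7.0
```

View pics/s2.png

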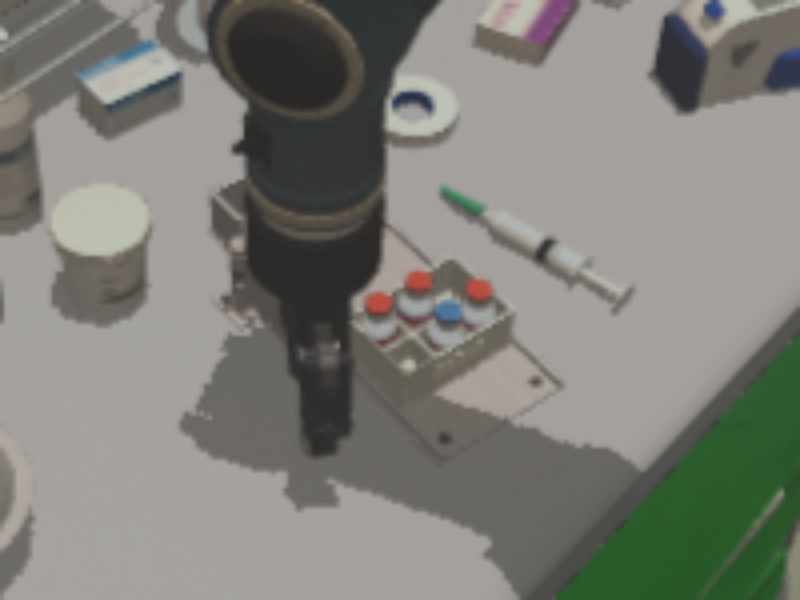

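The gate is hooked (about 2 N spring load), and the rack stands undisturbed at about (430,330). Next I swing finger B round behind the rack and check.

```bash
python3 - <<'E'
from h import *
go((-45,60),155,.028)
for a in (170,184,196): go((-45,60),a,.028)
p,d,X,*_=cloud("wrist"); np.savez("w3.npz",p=p,X=X); cv2.imwrite("pics/w3.png",p[:,:,::-1])
b=w2b(X); m=(X[...,2]>.044)&(X[...,2]<.058)
P=X[np.isfinite(X[...,2])]; bb=w2b(P); C=np.zeros((260,300),np.uint8)
i=(bb[:,0]+180).astype(int); j=(140-bb[:,1]).astype(int); k=(i>=0)&(i<260)&(j>=0)&(j<300)
np.maximum.at(C,(i[k],j[k]),np.clip(P[k,2]*2500,0,255).astype(np.uint8))
cv2.imwrite("pics/o3.png",cv2.resize(cv2.applyColorMap(C,cv2.COLORMAP_JET),None,fx=2,fy=2,interpolation=cv2.INTER_NEAREST))
cv2.imwrite("pics/c3.png",np.hstack([cv2.resize(p[:,:,::-1],(440,275)),cv2.resize(cv2.applyColorMap(C,cv2.COLORMAP_JET),(317,275),interpolation=cv2.INTER_NEAREST)]))
E
```

```text
(-45, 60) 155  F [-0.8 -1.2  0.1] t 7.3
(-45, 60) 170  F [ 2.5 -1.2 -2.4] t 7.7
(-45, 60) 184  F [ 0.8 -0.6 -0.3] t 8.1
(-45, 60) 196  F [ 0.5 -1.4 -0.6] t 8.5
```

View pics/c3.png

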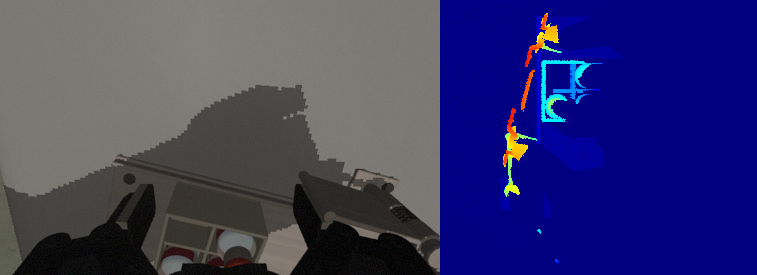

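The wrist view shows the leaf held open (its edge at (300,175), its hinge at (425,240)) and finger B behind the rack's near face. I push stage 1, then narrow the fingers while A keeps holding the gate.

```bash
python3 - <<'E'
from h import *
for A,a in (((-42,60),200),((-38,60),210),((-33,60),220),((-28,60.5),228),((-27,61),234)): go(A,a,.028,.03)
go((-38,61),228,.028,.05)
go((-34,67),226,.032,.05); command_gripper(.070,20); print(sense()["finger_gap"])
go((-34,66),226,.036,.05); command_gripper(.055,20); print(sense()["finger_gap"])
go((-38,61),226,.036,.05)
p,d,X,*_=cloud("wrist"); cv2.imwrite("pics/w4.png",p[:,:,::-1])
p,d=camera("side"); cv2.imwrite("pics/c4.png",np.vstack([cv2.resize(cv2.imread("pics/w4.png"),(480,300)),cv2.resize(p[140:260,220:412,::-1],(480,300))]))
_,_,Y,*_=cloud("side",p,d); b=w2b(Y); m=(Y[...,2]>.032)&(Y[...,2]<.058)&(b[...,0]>-130)&(b[...,0]<60)&(np.abs(b[...,1])<48); print(np.percentile(b[m],[1,50,99],axis=0))
E
```

```text
(-42, 60) 200  F [ 0.  -1.8 -1. ] t 8.9
(-38, 60) 210  F [-4.1 -1.   0.6] t 9.4
(-33, 60) 220  F [-4.2 -0.9  0.3] t 9.9
(-28, 60.5) 228  F [-3.3 -0.9  0.5] t 10.4
(-27, 61) 234  F [-2.  -2.3  1. ] t 10.8
(-38, 61) 228  F [-1.  -1.3  1.1] t 11.2
(-34, 67) 226  F [-1.4 -1.3  2. ] t 11.6
0.06991078544083064
(-34, 66) 226  F [-0.8 -2.3  0.7] t 12.2
0.05542723356445055
(-38, 61) 226  F [-0.4 -1.6  5.6] t 12.7
[[-90.23255496 -47.38736856]
 [-47.02101007  -8.02180413]
 [ 53.4618614   45.11914459]]
```

View pics/c4.png

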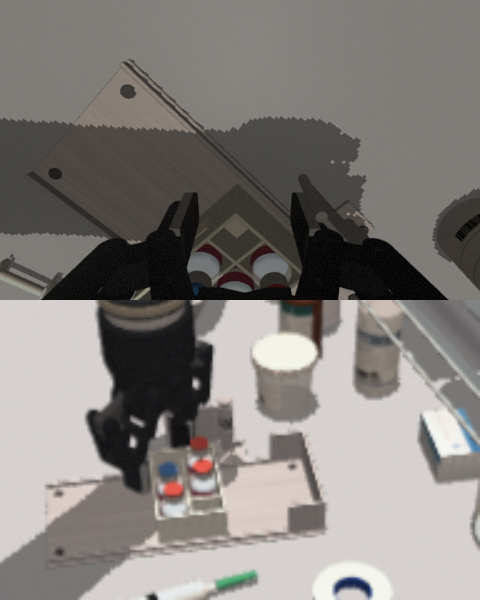

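Finger A still holds the leaf open (wrist (305,190)→(350,230)), the vials all stand, and the rack is now between the fingers beside the gate (side crop (190,490)). Stage 2: push home.

```bash
python3 - <<'E'
from h import *
go((-38,61),226,.039,.03)
for A,a in (((-36,62),240),((-33,63),255),((-31,63),270),((-29,63),280),((-29,62.5),286)): go(A,a,.039,.03)
print(go((-19,62.5),286,.039,.02,f=5)); s=sense(); print(s["position"],pose((-19,62.5),286,.039)[0])
p,d=camera("side"); cv2.imwrite("pics/s5.png",cv2.resize(p[140:260,220:412,::-1],(768,480)))
_,_,Y,*_=cloud("side",p,d); b=w2b(Y); m=(Y[...,2]>.035)&(Y[...,2]<.040)&(b[...,0]>-40)&(b[...,0]<62)&(np.abs(b[...,1])<40); print(np.percentile(b[m],[1,10,50,90,99],axis=0))
E
```

```text
(-38, 61) 226  F [-0.4 -2.   0.8] t 13.1
(-36, 62) 240  F [-1.3 -0.3 -0.5] t 13.6
(-33, 63) 255  F [-2.4 -0.8 -1. ] t 14.1
(-31, 63) 270  F [-0.5 -1.3 -1.9] t 14.6
(-29, 63) 280  F [-1.9 -2.9 -1.2] t 15.0
(-29, 62.5) 286  F [-0.6 -2.6 -0.1] t 15.3
(-19, 62.5) 286 hit F [ 0.3 -2.8  1.9] t 15.6
True
[ 0.57990754 -0.01417453  0.03841249] [ 0.58742978 -0.01446438  0.039     ]
[[-16.80665764 -39.57093792]
 [  2.19850506 -35.54115353]
 [ 27.46214237 -10.07415492]
 [ 60.16181536  22.56631706]
 [ 61.75532209  39.35848565]]
```

View pics/s5.png

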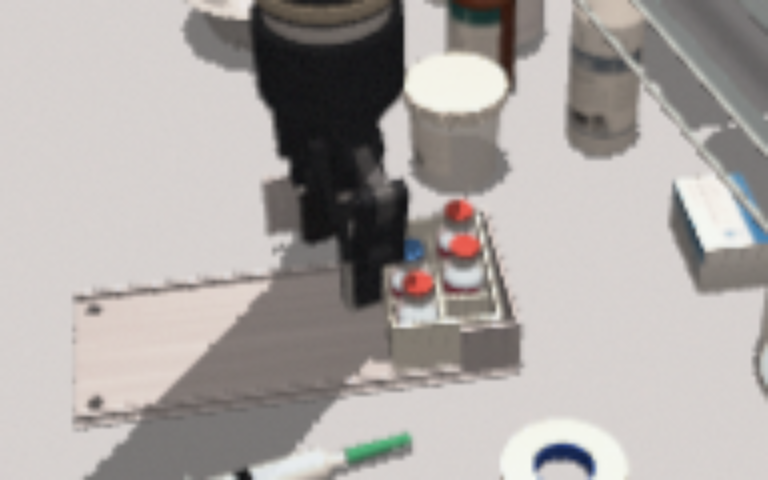

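Rack looks nearly home (side crop (440,290)), the leaf still held open at (285,205). I press on to confirm the stop.

```bash
python3 - <<'E'
from h import *
sleep(.3); s0=sense(); print(s0["wrist_force"],s0["position"])
for x in (-25,-23,-21,-19):
    r=go((x,62.5),286,.039,.012,f=12); sleep(.2); s=sense(); f=s["wrist_force"]; print(f.round(1),(s["position"]-s0["position"])[:2]@EX*1000)
    if r or f[:2]@EX<-7: break
E
```

```text
[ 1.41206916 -2.48406661  0.0441061 ] [ 0.57867351 -0.01495137  0.03764211]
(-25, 62.5) 286  F [-3.5 -2.2 -1.4] t 16.4
[-3.6 -2.4 -1.8] 1.569369029404417
(-23, 62.5) 286  F [-3.3 -2.5 -0.5] t 17.0
[-4.7 -3.4 -0.6] 4.320477866224323
(-21, 62.5) 286  F [-6.3 -3.9 -0. ] t 17.5
[-6.2 -4.9 -0.4] 5.562653036125709
(-19, 62.5) 286  F [-9.8 -4.2  2.3] t 18.0
[-10.4  -3.7   2.6] 6.091626545324092
```

```bash
python3 - <<'E'
from h import *
S=np.load("side0.npz"); s=sense(); print(s["position"],w2b(s["position"]))
def ext(p,d,lo,hi,n):
    Y=cloud(n,p,d)[2]; b=w2b(Y)
    for y0,y1 in((-41,-32),(-30,-22),(12,20),(22,30)):
        m=(Y[...,2]>.033)&(Y[...,2]<.041)&(b[...,0]>lo)&(b[...,0]<hi)&(b[...,1]>y0)&(b[...,1]<y1)
        if m.sum(): print(n,y0,m.sum(),np.percentile(b[m][:,0],[1,3,10,50,90,97,99]).round(1))
ext(S["p"],S["d"],-140,-40,"side")
p,d=camera("side"); ext(p,d,-5,80,"side")
p2,d2=camera("scene"); ext(p2,d2,-5,80,"scene")
cv2.imwrite("pics/c6.png",np.vstack([cv2.resize(p[180:240,290:360,::-1],(700,600))[100:500],]))
E
```

```text
[ 0.58476023 -0.01557191  0.03840716] [-11.80044628  27.40323339]
side -41 46 [-120.6 -120.5 -115.6 -106.3  -92.2  -65.6  -65.3]
side -30 17 [-122.1 -122.1 -122.  -114.2  -66.4  -65.4  -64.9]
side 12 9 [-121.  -121.  -121.   -86.2  -65.2  -65.1  -65. ]
side 22 21 [-122.7 -122.6 -120.9  -83.9  -66.9  -66.5  -66.4]
side -41 52 [ 9.1  9.3 15.8 26.2 65.3 68.7 69.4]
side -30 21 [ 8.7  8.8  9.4 17.8 66.  68.6 68.8]
side 12 7 [45.8 45.8 46.  48.8 67.9 68.  68. ]
side 22 18 [41.5 42.  43.  57.2 67.5 68.9 69.5]
scene -41 3 [ 8.7  8.7  8.7  9.1 10.1 10.3 10.4]
scene 22 2 [46.9 47.3 48.8 57.4 65.9 67.4 67.8]
```

View pics/c6.png

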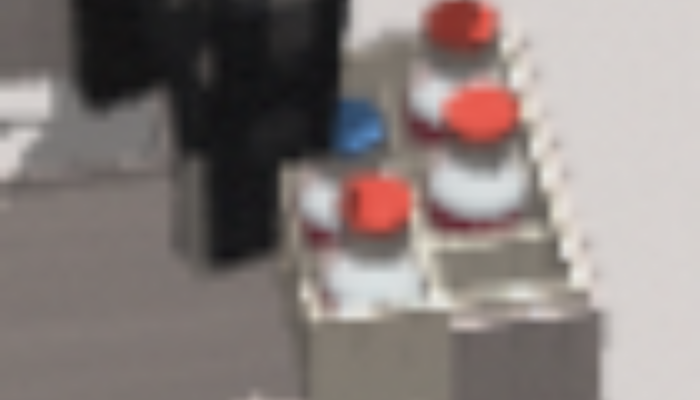

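Rack near rim to stop spans about 60 mm, so it is seated, and the force rises without travel. I back off, lift clear so the gate springs shut, and verify.

```bash
python3 - <<'E'
from h import *
go((-29,62.5),286,.039,.04); go((-29,62.5),286,.15,.1)
p,R=pose((-120,62.5),286,.22); move_l(p,R,feed=.15); sleep(.5)
p,d,X,*_=cloud("wrist"); print(sense()["time_s"])
b=w2b(X)
m=(X[...,2]>.032)&(X[...,2]<.0415)&(b[...,0]>4)&(b[...,0]<62)&(np.abs(b[...,1])<44); print("rack",np.percentile(b[m],[1,99],axis=0))
m=(X[...,2]>.045)&(X[...,2]<.058)&(b[...,0]>-60)&(b[...,0]<6)&(b[...,1]>15)&(b[...,1]<64); print("leaf",m.sum(),np.percentile(b[m],[2,98],axis=0))
cv2.imwrite("pics/w7.png",p[:,:,::-1])
p,d=camera("side"); cv2.imwrite("pics/c7.png",np.hstack([cv2.resize(cv2.imread("pics/w7.png"),(400,250)),cv2.resize(p[140:260,220:412,::-1],(400,250))]))
E
```

```text
(-29, 62.5) 286  F [-1.  -2.9  0.8] t 18.7
(-29, 62.5) 286  F [-0.1  0.5  0.7] t 20.0
21.425
rack [[  7.619837   -41.81174806]
 [ 59.42242357  42.92410053]]
leaf 394 [[-1.58054527 17.88393922]
 [ 2.61393015 62.85995907]]
```

View pics/c7.png

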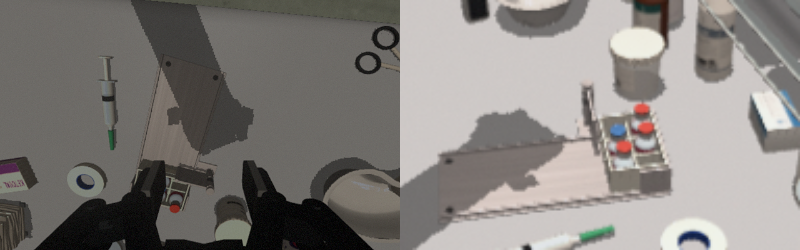

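The gate is shut across the channel (leaf x ≈ 0), the rack is home with all four vials standing, and the bystanders are in place.

```bash
python3 -c "
from rig import *
print(finish_job())"
```

```text
the job is handed in; nothing more can be done
None
```

The job is handed in: the rack is fully home against the back stop with all four vials standing, the gate was held open during the push and has sprung shut behind it, and the other things on the trolley look undisturbed (about 21 s of the 64 s used).

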